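# Clamp a mist-line filter in the leak tester to the click

## Robot

A 7-joint arm with a two-finger parallel gripper is mounted at the origin on the work surface. World frame = base frame: x ahead of the robot, y to its left, z up, the work surface at z = 0. Lengths are in m, angles in degrees, forces in N, time in s.
With the tool pointing down it reaches from about 0.35 to 0.9 m from the base axis. Payload 8.1 kg.
Tool frame: the origin (TCP) lies midway between the tips of the shut fingers; the grasp point (between the pads) lies 19 mm behind it (env.hold_point_z is the distance from the TCP to the grasp point, in m); z points along the fingers, y is the direction in which the jaws open and shut (so a half turn about z gives the same grasp; the last joint's range is limited). The gripper opens to 92 mm and grips with 3 to 60 N. Pads are 19 mm wide; open, the fingers measure 130 mm over their backs; the gripper's body (75 mm by 190 mm) begins 47 mm behind the grasp point.
Start: joints at [-77.326, 24.895, 1.432, 90.138, -0.665, 64.973, -4.303], TCP at [0.199, 0.593, 0.227] pointing down, gripper open.
Joint ranges: [-149.89, 149.89], [-25.12, 119.58], [-72.63, 75.52], [4.76, 147.25], [-75.54, 255.54], [6.69, 114.76], [-157.13, 157.13]. Speed limits (degrees/s): [127.2, 127.2, 172.46, 172.46, 180, 180, 180].

## Interface

Orientations are given as [roll, pitch, yaw] about the fixed x, y, z axes, in that order (R = Rz(yaw) Ry(pitch) Rx(roll)).
In Python, from cell import env gives the robot as it stands.
- The arm moves only by the shell command python3 -m handwheel 'ROWS' [OPENING] [FORCE]. ROWS is JSON, a list of rows, each a list of 2 entries, a list of its own where there are three numbers: the shift along the tool's x, y, z normalised to -1 to 1, where 1 is 0.4 m, then the turn, a rotation vector about the tool's x, y, z normalised to -1 to 1, where 1 is 180 degrees. In form: [[[dx, dy, dz], [rx, ry, rz]], ...]. A call has 1 to 10 rows; each row is the pose to reach, as a shift and turn from the pose commanded when the call began, along the tool's axes at that moment, turning the shorter way round; what a row does not reach only later rows make up. A row lasts 1/8 s, in which the tool goes at most 62.5 mm and 10.7 degrees, less where a joint would pass 70% of its speed; a pose out of reach is approached as far as the arm can. A call with a number of a shift or a turn outside -1 to 1 is refused whole. A call with a gripper value outside its range is refused whole. OPENING is the gripper command: -1 is shut, 1 is fully open, values between are in proportion, set as the call begins (- or left out, the last holds). The fingers move at their own pace and stop on an object; FORCE is the grip in N (left out, the last holds). Time passes only in rows, so rows that repeat a pose let the fingers close. It gives the time, the measured TCP pose, the force and the opening at its end, in the units of the state.
- env.get_state(): the state, without advancing time (a new reading comes with each control period).
- env.snapshot(name): name is "scene" or "side" or "wrist"; returns the picture (420x560x3 uint8, red, green, blue); there is no depth.
- env.camera_model(name): a dict with "fx", "fy", "cx", "cy" (pixels), "xyz" and "attitude" of the camera in the world; the wrist camera has in their place "T_tool_cam" (4x4, takes a point from camera to tool coordinates, whose origin is the TCP and whose axes are the flange's). Camera axes: x right, y up, looking along -z (the intrinsics and any distortion apply to the point x, -y, -z); pixel columns grow to the right and rows downward; lengths in m; the calibration is good to about 2 mm. A picture is of the moment at which its call begins: read the wrist's pose just before it. camera_model takes no time and is no camera call.
- env.sign_off(): hands the job in, once; it reports no verdict.
The state is a dict: "time_s": time; "joints": joint angles; "dq": joint speeds; "tau": joint torques, N m; "position": TCP position; "orientation": TCP orientation; "contact_force": force on the tool from outside, world axes, zero at the start; "ft_torque": the same for the moment, N m; "finger_gap": finger opening in m.
Only numpy, scipy, OpenCV 4.12 (cv2) and the standard library are available. Lean on these libraries where they do the work, as an engineer would, in place of code of your own. Each camera call takes 0.05 s, during which the arm holds its last target. There are 200 camera calls.

## Task

Take the clean filter cartridge (white, blue ends), lay it gently in the channel of the leak tester between the ram and the end stop, and let go of it. Then turn the orange slip-clutch cap clockwise, only by the cap and not by the dark hub under it, until the cartridge is squeezed against the stop and the clutch has clicked two or three times; stop there, let go and leave it clamped. Leave the dirty cartridge and the other things where they are.

Things in the scene. Friction and masses are not known exactly. Their poses are not given: they have to be found in the camera images.
- stand: The leak tester, fixed on the table: grey base plate 100 x 270 mm, 10 mm thick, with an aluminium channel along its own y axis. Origin: on the table under the channel, z up. At its -y end a blue gear housing (62 x 66 mm, centre y = -112 mm, top z = 62 mm) carries hub and cap on top; the ram comes out of it towards +y. At the +y end stands a blue end stop (46 mm wide, top z = 60 mm).
- channel (a point): Middle of the channel floor (stand x = 0, y = 0, z = 15 mm; same axes as the stand). Rails along y: inner faces at x = -19 and +19 mm, 5 mm thick, tops 5 mm above the floor, from y = -55 to +45 mm. The end stop is adjustable: its face is somewhere between y = 40 and 64 mm, not measured. The ram's face starts at y = -50 mm, so the cartridge has 10 to 34 mm of play.
- ram: Ram: black rubber pad 28 x 28 mm on a steel rod. Origin: centre of its front face, 17 mm above the channel floor. It advances 12 mm to stand +y per rad of hub turned clockwise from above (50 mm at most), stays where left, and pushes the cartridge along to the stop. At the clutch's limit it presses with 10 to 16 N; over 35 N, possible only by turning the hub, damages the cartridge.
- cap (a joint): Clutch slip in rad: turn of the orange cap clockwise (from above) relative to the dark hub under it; 0 at the start, white lines on both then in line. While the ram is free they turn together and it stays 0 (about 0.21 N m); once the cartridge is tight the hub stands and the cap slips at about 0.40 N m (less is felt once the hand stops); a click is each 0.31 rad. Two or three clicks: 0.5 to 1.1 rad in all.
- cap_grip (a point): On the cap's axis, at the height to grip, about 97 mm above the table. The cap is an upright orange ribbed cylinder, 32 mm diameter, 32 mm tall; this point is 10 mm below its top. The hub under it is 44 mm in diameter, its top 23 mm below this point: keep fingertips off it. Grip with 20 to 40 N. The cap turns about the vertical; clockwise from above tightens.
- cart: The clean filter cartridge, loose: white tube 26 mm diameter with a square blue plate 34 x 34 x 8 mm at each end, 80 mm long along its own y axis, about 120 g. Origin: centre of its underside (tube axis 17 mm above). Symmetrical end for end. It starts lying on the table, in line with the world y axis within 0.6 rad.
- used: The dirty cartridge, same shape and size but brown with dark ends: not to be used, leave it.
- mushroom: A loose brown mushroom, cap 54 mm, 40 mm tall: leave.
- bottle: A bottle, 64 mm diameter, 170 mm tall: leave.
- jar: A jar of spawn, 80 mm diameter, 120 mm tall: leave.
- driver: A screwdriver lying on the table: leave.
- bowl: A steel bowl, 110 mm across, 45 mm tall: leave.
- meter: A black hand-held humidity meter 60 x 100 x 25 mm lying flat: leave.
Mind the look-alikes: they are no part of the job. What is meant by the cart is not green or pink, and is the larger of those in its own colour.

How it is judged:
By the outcome, as a careful person would: the job done as asked, in the order asked, and still so for the second after the job is handed in, with the robot touching nothing.
It also fails if it takes over 72 s, if anything falls off the work surface, if the arm or the gripper's body presses on something with over 40 N, if the wrist force passes 120 N, or if a joint passes its speed limit or range.

## Working session

There is one attempt and no reset: what is moved stays moved. The work goes in short steps, Python scripts to look and compute and a shell command to move; the robot and the scene stay as the last step left them, time stands still between calls to the robot, and variables do not carry over. Pictures are saved under pics/ and viewed, about 8 in all and at most 12, crops included, and the job is handed in when it is done.

```bash
ls; mkdir -p pics
python3 - <<'E'
from cell import env
import cv2, numpy as np
s=env.get_state(); print(s)
for n in ("scene","side","wrist"):
    m=env.camera_model(n); print(n,m)
a=env.snapshot("scene");b=env.snapshot("side")
cv2.imwrite("pics/scene0.png",a[:,:,::-1]);cv2.imwrite("pics/side0.png",b[:,:,::-1])
E
```

```text
pics
{'time_s': 0.0, 'joints': array([-77.32472289,  24.93586918,   1.43058193,  90.18771638,
        -0.6649504 ,  64.97464445,  -4.30255823]), 'dq': array([ 0.0241159 ,  0.01537303, -0.05760265,  0.03921526,  0.06024672,
        0.05583643,  0.0017054 ]), 'tau': array([ 5.55542488e-05, -6.67851877e+01,  9.84715931e-01, -3.14457715e+01,
       -6.06037932e-02,  4.29765531e-02,  1.59887340e-04]), 'position': array([0.19876017, 0.59201756, 0.2259606 ]), 'orientation': array([-1.79910415e+02,  7.74905855e-03,  1.61442656e+02]), 'contact_force': array([ 0.13796373, -0.38167303, -0.80583605]), 'ft_torque': array([-0.04157853,  0.04303563,  0.00021832]), 'finger_gap': 0.09162763403554591}
scene {'fx': 424.2365090994105, 'fy': 424.2365090994105, 'cx': 277.29100296006976, 'cy': 215.12725232465593, 'xyz': array([ 1.25407889, -0.19413405,  0.89457181]), 'attitude': array([40.6156091 ,  0.75450011, 78.30802049])}
side {'fx': 440.8064059388225, 'fy': 440.8064059388225, 'cx': 275.1482290685218, 'cy': 211.2376043973039, 'xyz': array([ 0.04675274, -0.61692866,  0.89526956]), 'attitude': array([ 43.83973773,   0.3482108 , -44.22142281])}
wrist {'fx': 345.3636032468452, 'fy': 345.3636032468452, 'cx': 273.06655446110955, 'cy': 207.77954024660625, 'T_tool_cam': array([[ 1.30887573e-04,  9.60551988e-01,  2.78100453e-01,
         7.49119327e-02],
       [ 9.99999956e-01, -5.13825359e-05, -2.93174534e-04,
        -6.92860179e-04],
       [-2.67319875e-04,  2.78100479e-01, -9.60551952e-01,
        -1.58742188e-01],
       [ 0.00000000e+00,  0.00000000e+00,  0.00000000e+00,
         1.00000000e+00]])}
```

View pics/scene0.png

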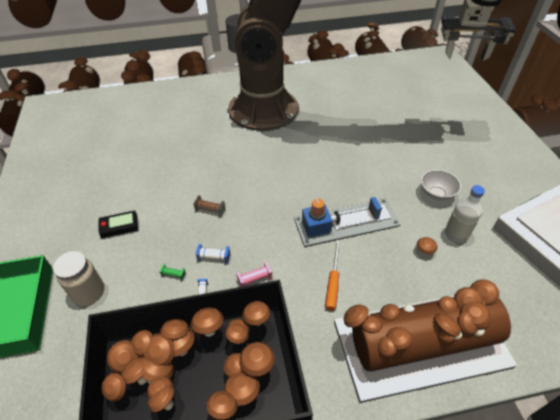

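View pics/side0.png

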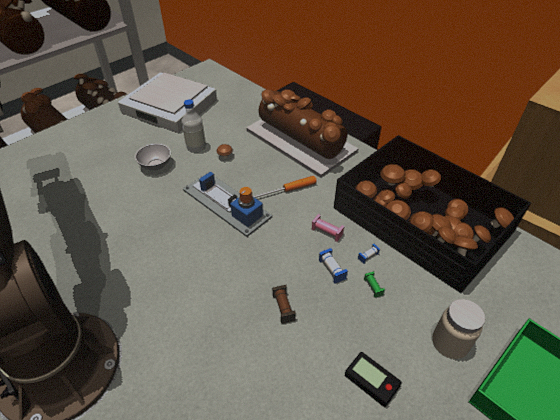

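The scene view shows the white cartridge with blue ends at (213,254). Things it could be mistaken for are the small white/blue one (203,286), green (172,272), pink (254,275) and the brown used one (209,206). In the side view the big white/blue one is at (333,264) and the small one at (369,253). The tester's cap is at scene (318,207) and its stop at (376,208). I choose the larger white/blue cartridge, (213,254), and will check it in a crop.

```bash
cat > h.py <<'E'
import numpy as np, cv2
from scipy.spatial.transform import Rotation as R
from cell import env
def cam(n, st=None):
    m=env.camera_model(n); K=(m["fx"],m["fy"],m["cx"],m["cy"])
    if n=="wrist":
        s=st; T=np.eye(4); T[:3,:3]=R.from_euler("xyz",s["orientation"],degrees=True).as_matrix(); T[:3,3]=s["position"]
        T=T@m["T_tool_cam"]; return K,T[:3,:3],T[:3,3]
    return K,R.from_euler("xyz",m["attitude"],degrees=True).as_matrix(),np.array(m["xyz"])
def ray(c,p):
    (fx,fy,cx,cy),Rm,o=c
    d=Rm@np.array([(p[0]-cx)/fx,-(p[1]-cy)/fy,-1.]); return o,d/np.linalg.norm(d)
def plane(c,p,z):
    o,d=ray(c,p); return o+d*(z-o[2])/d[2]
def tri(c1,p1,c2,p2):
    o1,d1=ray(c1,p1);o2,d2=ray(c2,p2)
    t=np.linalg.lstsq(np.c_[d1,-d2],o2-o1,rcond=None)[0]
    a=o1+d1*t[0];b=o2+d2*t[1]; return (a+b)/2,np.linalg.norm(a-b)
def proj(c,P):
    (fx,fy,cx,cy),Rm,o=c; q=Rm.T@(np.array(P)-o); return np.array([cx-fx*q[0]/q[2],cy+fy*q[1]/q[2]])
def blobs(im,lo,hi,amin=15):
    h=cv2.cvtColor(im,cv2.COLOR_RGB2HSV); m=cv2.inRange(h,lo,hi)
    n,l,s,c=cv2.connectedComponentsWithStats(m)
    return [(int(s[i,4]),s[i,:4].tolist(),c[i].round(1)) for i in range(1,n) if s[i,4]>=amin],l
E
python3 - <<'E'
from h import *
rd=lambda f:cv2.imread(f)[:,:,::-1].copy()
a=rd("pics/scene0.png");b=rd("pics/side0.png")
for n,i in(("scene",a),("side",b)):
    for nm,lo,hi in(("blue",(100,110,40),(125,255,255)),("orange",(5,170,120),(18,255,255))):
        bl,_=blobs(i,lo,hi,12)
        print(n,nm)
        for q in bl: print("  ",q, plane(cam(n),q[2],0.017).round(3))
c1=cv2.resize(a[185:305,150:290],None,fx=2.8,fy=2.8,interpolation=3);c2=cv2.resize(a[185:255,285:405],(392,229),interpolation=3)
o=np.zeros((570,400,3),np.uint8);o[:336,:392]=c1;o[338:567,:392]=c2
d1=cv2.resize(b[215:315,260:400],(392,280),interpolation=3);d2=cv2.resize(b[165:240,175:275],(392,290),interpolation=3)
o2=np.zeros((570,400,3),np.uint8);o2[:280,:392]=d1;o2[280:570,:392]=d2
cv2.imwrite("pics/crop1.png",np.hstack([o,o2])[:,:,::-1])
E
```

```text
scene blue
   (80, [472, 186, 12, 9], array([477.9, 189.8])) [0.544 0.525 0.017]
   (69, [371, 198, 10, 12], array([375.2, 203.4])) [0.531 0.222 0.017]
   (453, [303, 207, 29, 29], array([317.1, 223.6])) [0.567 0.045 0.017]
   (31, [196, 244, 5, 12], array([198. , 249.3])) [ 0.584 -0.274  0.017]
   (40, [225, 247, 4, 16], array([226.5, 253.2])) [ 0.612 -0.205  0.017]
   (16, [198, 279, 9, 2], array([202. , 279.6])) [ 0.677 -0.272  0.017]
scene orange
   (25, [316, 201, 7, 6], array([319.4, 204.3])) [0.501 0.07  0.017]
   (321, [326, 271, 12, 37], array([332.1, 289.8])) [0.77  0.027 0.017]
side blue
   (56, [184, 99, 9, 9], array([188.2, 103. ])) [0.786 0.602 0.017]
   (64, [199, 172, 15, 12], array([205.5, 176.7])) [0.583 0.24  0.017]
   (213, [230, 198, 32, 18], array([245.6, 206.4])) [0.585 0.063 0.017]
   (16, [373, 244, 7, 6], array([375.9, 246.6])) [ 0.727 -0.28   0.017]
   (53, [319, 248, 13, 14], array([323.6, 253.2])) [ 0.616 -0.2    0.017]
   (46, [358, 253, 8, 10], array([361.5, 257.3])) [ 0.674 -0.275  0.017]
   (101, [334, 269, 13, 14], array([339.9, 275.6])) [ 0.592 -0.273  0.017]
side orange
   (13, [434, 171, 5, 6], array([435.7, 173.5])) [ 1.084 -0.234  0.017]
   (181, [284, 176, 32, 13], array([300.1, 182.1])) [0.767 0.025 0.017]
   (59, [240, 187, 11, 8], array([245.6, 190.5])) [0.628 0.111 0.017]
   (15, [457, 200, 7, 4], array([460.1, 201.6])) [ 1.028 -0.347  0.017]
```

View pics/crop1.png

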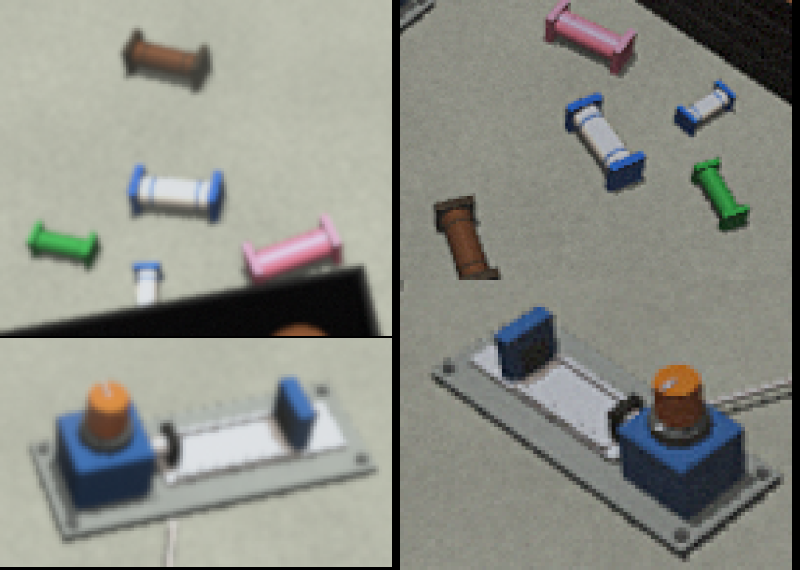

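The crop confirms it: the large white cartridge with blue ends at scene (213,254), about 76 mm between plate centres and lying near (0.60,-0.24). The small one is about half that size. Next I look at the stand from above on the way.

```bash
python3 -m handwheel '[[[-0.98,-0.72,0],[0,0,0.34]],[[-0.98,-0.72,0],[0,0,0.34]],[[-0.98,-0.72,0],[0,0,0.34]],[[-0.98,-0.72,0],[0,0,0.34]],[[-0.98,-0.72,0],[0,0,0.34]],[[-0.98,-0.72,0],[0,0,0.34]],[[-0.98,-0.72,0],[0,0,0.34]],[[-0.98,-0.72,0],[0,0,0.34]],[[-0.98,-0.72,0],[0,0,0.34]],[[-0.98,-0.72,0],[0,0,0.34]]]' 1 30
python3 - <<'E'
from h import *
s=env.get_state(); print(s["position"].round(3),s["orientation"].round(1),s["joints"].round(1))
p=np.array([.57,.06,.22])-s["position"]; Rm=R.from_euler("xyz",s["orientation"],degrees=True).as_matrix(); print((Rm.T@p/.4).round(3))
E
```

```text
time_s: 1.35
position: [0.4783, 0.1952, 0.2264]
orientation: [-180.0, -0.0, 100.2]
contact_force: [0.2, -0.4, -0.2]
finger_gap: 0.092
[0.478 0.195 0.226] [-180.    -0.   100.2] [-47.3  15.1  24.1 106.6  -7.1  59.8 -10.1]
[-0.373  0.165  0.016]
```

```bash
python3 -m handwheel '[[[-0.12,0.174,0],[0,0,0]],[[-0.12,0.174,0],[0,0,0]],[[-0.12,0.174,0],[0,0,0]],[[-0.12,0.174,0],[0,0,0]]]'
python3 - <<'E'
from h import *
import pickle
s=env.get_state(); a=env.snapshot("wrist"); pickle.dump(s,open("w1.pkl","wb"))
cv2.imwrite("pics/w1.png",a[:,:,::-1])
E
```

```text
time_s: 1.85
position: [0.5544, 0.1617, 0.2263]
orientation: [-179.9, -0.0, 100.4]
contact_force: [-0.1, 0.0, -0.1]
finger_gap: 0.0916
```

View pics/w1.png

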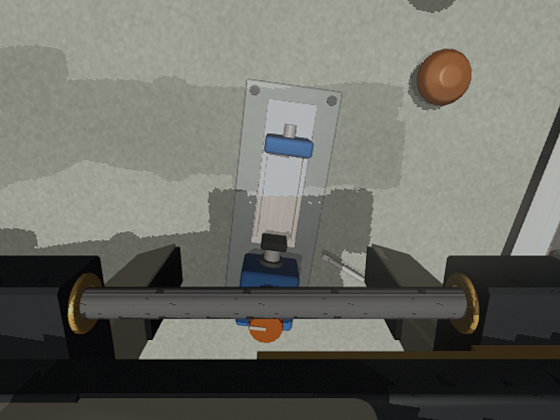

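The wrist view shows the tester from above. The plate's far corners are at (247,79) and (341,92), the stop's top is about (266..313, 137..157), the ram pad is at (273,243) and the cap at (266,330), partly behind the gripper bar. I fit the plate edges next.

```bash
cat > st.py <<'E'
from h import *
import pickle
s=pickle.load(open("w1.pkl","rb")); c=cam("wrist",s)
g=cv2.cvtColor(cv2.imread("pics/w1.png"),cv2.COLOR_BGR2GRAY)
ls=cv2.createLineSegmentDetector().detect(g)[0][:,0]
for l in ls:
    L=np.hypot(l[2]-l[0],l[3]-l[1])
    if L>22 and 215<l[0]<350 and 70<l[1]<290:
        z=.010; P=plane(c,l[:2],z);Q=plane(c,l[2:],z); d=Q-P
        print(l.round(1),L.round(0),P[:2].round(4),Q[:2].round(4),"ang",(np.degrees(np.arctan2(d[1],d[0]))%180).round(1))
im=cv2.imread("pics/w1.png")[:,:,::-1].copy()
for nm,lo,hi in(("blue",(100,110,40),(125,255,255)),("orange",(3,150,80),(18,255,255))):
    print(nm,[q for q in blobs(im,lo,hi,40)[0]])
E
python3 st.py
python3 - <<'E'
import cv2
im=cv2.imread("pics/w1.png")[70:350,210:350]; cv2.imwrite("pics/w1c.png",cv2.resize(im,None,fx=2.1,fy=2.1,interpolation=cv2.INTER_CUBIC))
E
```

```text
[299.4 286.  364.4 286.1] 65.0 [0.6092 0.0371] [0.6865 0.0513] ang 10.4
[284.4 251.9 261.9 248.9] 23.0 [0.5829 0.0777] [0.5563 0.0766] ang 2.3
[287.1 156.9 262.9 151.9] 25.0 [0.5647 0.1875] [0.5379 0.188 ] ang 178.8
[256.8 197.  250.8 240.8] 44.0 [0.5399 0.1373] [0.5418 0.0842] ang 92.1
[238.2 284.4 243.9 254.3] 31.0 [0.536  0.0259] [0.5366 0.066 ] ang 89.2
[293.5 245.5 300.9 196.7] 49.0 [0.5919 0.0875] [0.5884 0.1465] ang 93.3
[339.3  92.6 248.1  79.7] 92.0 [0.6049 0.2622] [0.5104 0.2575] ang 2.8
[310.5 138.1 316.3 105.5] 33.0 [0.5854 0.2116] [0.5844 0.2454] ang 91.7
[301.2 193.2 306.8 160.6] 33.0 [0.588  0.1505] [0.5865 0.1874] ang 92.3
[246.6  86.8 236.4 185.7] 99.0 [0.51   0.2504] [0.5155 0.146 ] ang 93.0
[281.8  82.1 314.4  86.4] 33.0 [0.5448 0.2614] [0.5785 0.2634] ang 3.3
[297.6 198.  291.2 238. ] 40.0 [0.5851 0.1444] [0.5873 0.0961] ang 92.7
[303.4 160.5 298.1 194.4] 34.0 [0.5829 0.1868] [0.5848 0.1486] ang 93.0
[310.7 142.6 266.9 136.4] 44.0 [0.5867 0.2071] [0.5394 0.205 ] ang 2.6
[314.5 105.  270.5  99. ] 44.0 [0.5824 0.2456] [0.5363 0.2431] ang 3.0
[290.1 230.5 295.4 196.8
[... 516 characters left out ...]
7 0.0946] [0.5436 0.1382] ang 92.8
[237.  155.6 240.7 119.4] 36.0 [0.5111 0.179 ] [0.5091 0.2173] ang 93.0
[297.  277.2 243.1 270.7] 54.0 [0.604  0.0482] [0.539 0.045] ang 2.9
[336.8 126.9 331.5 158.1] 32.0 [0.6104 0.2281] [0.6123 0.1949] ang 93.3
[268.  150.1 308.1 155.6] 40.0 [0.5431 0.1909] [0.5868 0.1929] ang 2.6
[235.3 194.3 232.7 223.1] 29.0 [0.5158 0.136 ] [0.5179 0.1019] ang 93.5
blue [(747, [265, 137, 48, 21], array([288.3, 146.7])), (1115, [240, 254, 59, 33], array([265.7, 275.7])), (78, [236, 319, 13, 7], array([242.3, 321.6])), (89, [283, 319, 9, 12], array([287.1, 324. ]))]
orange [(935, [419, 50, 52, 49], array([451.3,  67.9])), (604, [249, 319, 34, 24], array([266.4, 329.2]))]
```

View pics/w1c.png

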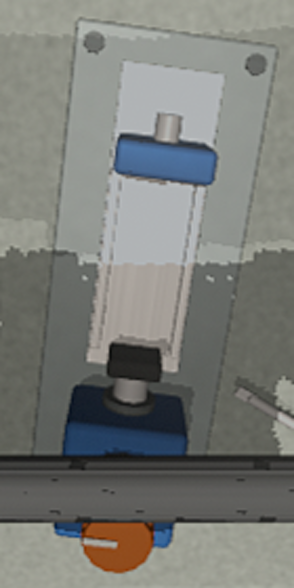

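```bash
cat > st2.py <<'E'
from h import *
import pickle
s=pickle.load(open("w1.pkl","rb")); c=cam("wrist",s); print("cam",c[2].round(3))
f=lambda n,p,z:print(n,plane(c,p,z)[:2].round(4))
f("capTop",(266.4,330),.107)
f("ramL",(262,234.5),.046);f("ramR",(287,237),.046)
f("stop front L",(266,151),.06);f("stop front R",(312,158),.06)
f("stop back L",(266.9,136.4),.06);f("stop back R",(310.7,142.6),.06)
for n,im,p in(("scene","scene0",None),("side","side0",None)):
    i=cv2.imread(f"pics/{im}.png")[:,:,::-1].copy(); print(n,[q for q in blobs(i,(3,130,60),(20,255,255),30)[0] if 230<q[2][0]<330 and 180<q[2][1]<220])
E
python3 st2.py
```

```text
cam [0.541 0.235 0.385]
capTop [0.5704 0.0379]
ramL [0.5521 0.1078]
ramR [0.5784 0.1098]
stop front L [0.5411 0.1956]
stop front R [0.5848 0.197 ]
stop back L [0.5396 0.209 ]
stop back R [0.5806 0.2107]
scene [(129, [313, 199, 11, 16], array([318. , 206.6]))]
side [(249, [284, 176, 32, 15], array([299.9, 182.9])), (148, [240, 187, 12, 16], array([245.3, 194.6]))]
```

Run:
```python
from h import *
a,b=cam("scene"),cam("side")
P,e=tri(a,(318,206.6),b,(245.3,194.6)); print("cap mid",P.round(4),e.round(4))
for n,p,q in(("blueend1",(198,249.3),(339.9,275.6)),("blueend2",(226.5,253.2),(323.6,253.2)),("stop",(375.2,203.4),(205.5,176.7))):
    P,e=tri(a,p,b,q); print(n,P.round(4),e.round(4))
f=1/3.27; g=lambda x,y:(285+x*f,185+(y-338)*f)
for n,p in(("nearL",(32,447)),("nearR",(65,540)),("farR",(375,467)),("farL",(322,375))): print(n,plane(a,g(*p),.010).round(4))
```

```text
cap mid [0.5699 0.0415 0.0886] 0.0019
blueend1 [ 0.5886 -0.2747  0.0224] 0.0018
blueend2 [ 0.6137 -0.2033  0.0206] 0.0026
stop [0.5605 0.2047 0.0531] 0.0002
nearL [ 0.5303 -0.0075  0.01  ]
nearR [ 0.6293 -0.0041  0.01  ]
farR [0.6113 0.2624 0.01  ]
farL [0.5043 0.2574 0.01  ]
```

```bash
python3 -m handwheel '[[[-1,-0.066,0.24],[0,0,0.166]],[[-1,-0.066,0.24],[0,0,0.166]],[[-1,-0.066,0.24],[0,0,0.166]],[[-1,-0.066,0.24],[0,0,0.166]],[[-1,-0.066,0.24],[0,0,0.166]],[[-1,-0.066,0.24],[0,0,0.166]],[[-1,-0.066,0.24],[0,0,0.166]],[[-1,-0.066,0.24],[0,0,0.166]],[[-1,-0.066,0.24],[0,0,0.166]],[[-1,-0.066,0.24],[0,0,0.166]]]'
cat > cart.py <<'E'
from h import *
import pickle
s=env.get_state(); a=env.snapshot("wrist"); cv2.imwrite("pics/w2.png",a[:,:,::-1]); pickle.dump(s,open("w2.pkl","wb"))
c=cam("wrist",s); print(s["joints"].round(1))
for q in blobs(a,(100,110,40),(125,255,255),60)[0]: print(q,plane(c,q[2],.017).round(4),plane(c,q[2],.025).round(4))
E
python3 cart.py
```

```text
time_s: 3.15
position: [0.6016, -0.236, 0.131]
orientation: [180.0, -0.1, 70.5]
contact_force: [-0.5, -0.8, -0.0]
finger_gap: 0.0919
[ -3.8  34.4  31.9  95.1 -21.   56.6  15.9]
(475, [254, 160, 46, 11], array([276.1, 164.8])) [ 0.6143 -0.2075  0.017 ] [ 0.6147 -0.2063  0.025 ]
(177, [433, 191, 8, 27], array([436.3, 204.5])) [ 0.7274 -0.2822  0.017 ] [ 0.7244 -0.2788  0.025 ]
(157, [373, 203, 9, 27], array([376.5, 216.4])) [ 0.6785 -0.2757  0.017 ] [ 0.677  -0.2725  0.025 ]
(482, [257, 237, 42, 23], array([275.9, 252.2])) [ 0.5894 -0.2782  0.017 ] [ 0.5905 -0.2749  0.025 ]
```

View pics/w2.png

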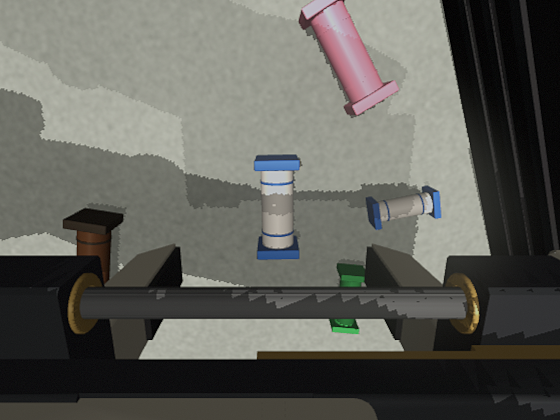

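The cartridge stands upright in the wrist view, at (276,207) and near the tool axis. The small blue one (403,208), the green (347,297) and the used one (92,240) stay clear of the fingers at 60 mm opening. I go down and grip.

```bash
python3 -m handwheel '[[[-0.009,0.004,0.1],[0,0,0]],[[-0.009,0.004,0.2],[0,0,0]],[[-0.009,0.004,0.26],[0,0,0]],[[-0.009,0.004,0.295],[0,0,0]],[[-0.009,0.004,0.309],[0,0,0]],[[-0.009,0.004,0.309],[0,0,0]],[[-0.009,0.004,0.309],[0,0,0]]]' 0.3 20 && python3 -m handwheel '[[[0,0,0],[0,0,0]],[[0,0,0],[0,0,0]],[[0,0,0],[0,0,0]],[[0,0,0],[0,0,0]],[[0,0,0],[0,0,0]],[[0,0,0],[0,0,0]]]' -1 20
```

```text
time_s: 4.08
position: [0.602, -0.2426, 0.0081]
orientation: [179.9, -0.0, 70.4]
contact_force: [0.4, 0.4, 0.1]
finger_gap: 0.0597
time_s: 4.82
position: [0.6014, -0.2424, 0.0072]
orientation: [180.0, -0.0, 70.4]
contact_force: [-0.1, 0.3, 1.1]
finger_gap: 0.0249
```

```bash
python3 -m handwheel '[[[0,0,-0.05],[0,0,0]],[[0,0,-0.15],[0,0,0]],[[0,0,-0.3],[0,0,0]],[[0,0,-0.44],[0,0,0]],[[0.1,-0.05,-0.457],[0,0,0]],[[0.2,-0.1,-0.457],[0,0,0]],[[0.3,-0.14,-0.457],[0,0,0]],[[0.4,-0.187,-0.457],[0,0,-0.05]],[[0.5,-0.233,-0.457],[0,0,-0.08]],[[0.6,-0.28,-0.457],[0,0,-0.1]]]'
python3 - <<'E'
from h import *
s=env.get_state(); print(s["position"].round(4),s["orientation"].round(1),s["joints"].round(1),s["finger_gap"])
p=np.array([.5645,.1504,.13])-s["position"]; Rm=R.from_euler("xyz",s["orientation"],degrees=True).as_matrix(); print((Rm.T@p/.4).round(3))
E
```

```text
time_s: 6.08
position: [0.5761, 0.0224, 0.1913]
orientation: [179.9, -0.0, 88.5]
contact_force: [0.9, -0.3, -2.0]
finger_gap: 0.0253
[0.5761 0.0224 0.1913] [179.9  -0.   88.5] [-28.5  23.6  29.1 101.5 -13.2  58.2   4.1] 0.025299752929997442
[ 0.319 -0.038  0.153]
```

```bash
python3 -m handwheel '[[[0.15,-0.02,0],[0,0,-0.02]],[[0.27,-0.038,0],[0,0,-0.024]],[[0.319,-0.038,0.02],[0,0,-0.024]],[[0.319,-0.038,0.1],[0,0,-0.024]],[[0.319,-0.038,0.153],[0,0,-0.024]],[[0.319,-0.038,0.153],[0,0,-0.024]],[[0.319,-0.038,0.153],[0,0,-0.024]]]'
cat > look.py <<'E'
from h import *
import pickle,sys
n=sys.argv[1]
s=env.get_state(); a=env.snapshot("wrist"); cv2.imwrite(f"pics/{n}.png",a[:,:,::-1]); pickle.dump(s,open(f"{n}.pkl","wb"))
cv2.imwrite(f"pics/{n}c.png",cv2.resize(a[20:300,170:400],None,fx=2,fy=2,interpolation=cv2.INTER_CUBIC)[:,:,::-1])
print(s["position"].round(4),s["orientation"].round(2))
E
python3 look.py w3
```

```text
time_s: 6.95
position: [0.5657, 0.1486, 0.1299]
orientation: [179.9, 0.0, 92.6]
contact_force: [0.9, -0.0, -1.1]
finger_gap: 0.0254
[0.5657 0.1486 0.1299] [179.93   0.    92.62]
```

View pics/w3c.png

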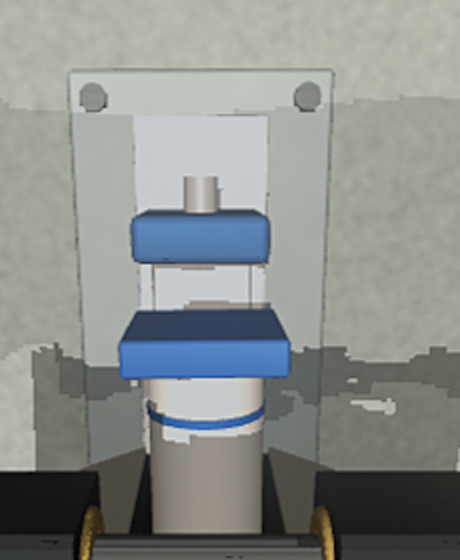

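```bash
cat > rel.py <<'E'
from h import *
import pickle
s=pickle.load(open("w3.pkl","rb")); c=cam("wrist",s)
Rm=R.from_euler("xyz",s["orientation"],degrees=True).as_matrix()
def t(n,cx,cy,z):
    p=plane(c,(170+cx/2,20+cy/2),z); q=Rm.T@(p-s["position"]); print(n,"tool xy mm",(q[:2]*1e3).round(1),"world",p[:2].round(4))
zc=s["position"][2]-.007
t("cart plate outer top L",137,311,zc+.034);t("cart plate outer top R",275,311,zc+.034)
t("cart plate front bottom L",121,377,zc+.034-.0);t("R",290,377,zc+.034)
t("cart inner top L",120,346,zc+.034);t("cart inner top R",289,346,zc+.034)
t("cart outer bot L",137,311,zc);
t("stop front L",133,261,.06);t("stop front R",269,261,.06)
t("stop back L",138,212,.06);t("stop back R",264,212,.06)
t("rail in L",153,285,.02);t("rail in R",250.5,285,.02)
t("rail out L",140,285,.02);t("rail out R",265,285,.02)
t("pl L top",68,70,.01);t("pl R top",333,70,.01)
t("pl L bot",90,455,.01);t("pl R bot",317,455,.01)
t("pl L mid",79,260,.01);t("pl R mid",326,260,.01)
g=cv2.cvtColor(cv2.imread("pics/w3.png"),cv2.COLOR_BGR2GRAY)
for l in cv2.createLineSegmentDetector().detect(g)[0][:,0]:
    if np.hypot(l[2]-l[0],l[3]-l[1])>12 and 195<min(l[0],l[2]) and max(l[0],l[2])<345 and max(l[1],l[3])<265:
        print(((l-[170,20,170,20])*2).round(0))
E
python3 rel.py
```

```text
cart plate outer top L tool xy mm [ 49.2 -13.5] world [0.5499 0.1972]
cart plate outer top R tool xy mm [49.2 13.2] world [0.5765 0.1984]
cart plate front bottom L tool xy mm [ 35.9 -17.1] world [0.547  0.1837]
R tool xy mm [35.9 16.5] world [0.5805 0.1852]
cart inner top L tool xy mm [ 42.3 -17. ] world [0.5467 0.1901]
cart inner top R tool xy mm [42.3 16.1] world [0.5798 0.1916]
cart outer bot L tool xy mm [ 42.7 -16.9] world [0.5468 0.1905]
stop front L tool xy mm [ 47.4 -24.2] world [0.5395 0.1949]
stop front R tool xy mm [47.4 20.6] world [0.5841 0.1969]
stop back L tool xy mm [ 63.1 -22.1] world [0.5408 0.2107]
stop back R tool xy mm [63.1 18.5] world [0.5814 0.2125]
rail in L tool xy mm [ 33.4 -20.8] world [0.5435 0.1811]
rail in R tool xy mm [33.4 17.2] world [0.5815 0.1828]
rail out L tool xy mm [ 33.4 -25.9] world [0.5384 0.1808]
rail out R tool xy mm [33.4 22.9] world [0.5871 0.183 ]
pl L top tool xy mm [112.2 -51.5] world [0.5092 0.2583]
pl R top tool xy mm [112.2  47.1] world [0.6078 0.2628]
pl L bot tool xy mm [-42.1 -50.5] world [0.5173 0.1042]
pl R bot tool xy mm [-42
[... 717 characters left out ...]
9.  76.  70. 109.]
[ 74.  66. 329.  66.]
[264. 209. 266. 119.]
[318. 344. 329.  74.]
[264. 115. 206. 116.]
[140. 269. 140. 304.]
[141. 399. 143. 426.]
[133. 116. 136. 209.]
[273. 447. 320. 464.]
[286. 371. 286. 346.]
[ 73. 246.  68. 146.]
[209. 207. 205. 178.]
[332. 136. 324. 319.]
[259. 217. 136. 218.]
[333.  91. 333. 131.]
[263. 296. 263. 271.]
[321. 376. 319. 416.]
[164. 257. 259. 257.]
[ 75. 284.  75. 254.]
[234. 110. 271. 110.]
[192. 179. 191. 206.]
[319. 419. 319. 459.]
[ 65. 109.  64.  76.]
[ 67. 141.  66. 114.]
[263. 254. 263. 224.]
[139. 257. 164. 258.]
[134. 224. 136. 254.]
[ 57. 391.  58. 364.]
[ 85. 461.  85. 436.]
[ 88. 404.  90. 459.]
[104. 113. 129. 113.]
[313. 456. 314. 409.]
```

Cart and stand in the same view: the held cartridge's centre is at tool y -0.4 mm, and the channel's centre line at -1.5 with about 0.4° of yaw. The stop face is about 5 mm beyond the cartridge end. I correct and go down to just above the rails.

```bash
python3 -m handwheel '[[[-0.006,-0.003,0],[0,0,-0.002]],[[-0.006,-0.003,0.08],[0,0,-0.002]],[[-0.006,-0.003,0.16],[0,0,-0.002]],[[-0.006,-0.003,0.215],[0,0,-0.002]],[[-0.006,-0.003,0.232],[0,0,-0.002]],[[-0.006,-0.003,0.232],[0,0,-0.002]],[[-0.006,-0.003,0.232],[0,0,-0.002]]]' 
python3 look.py w4; sed -i 's/170:400/160:390/' look.py
```

```text
time_s: 7.88
position: [0.5647, 0.147, 0.0371]
orientation: [179.9, -0.0, 93.0]
contact_force: [0.3, -1.1, -1.2]
finger_gap: 0.0253
[0.5647 0.147  0.0371] [ 1.799e+02 -3.000e-02  9.304e+01]
```

View pics/w4c.png

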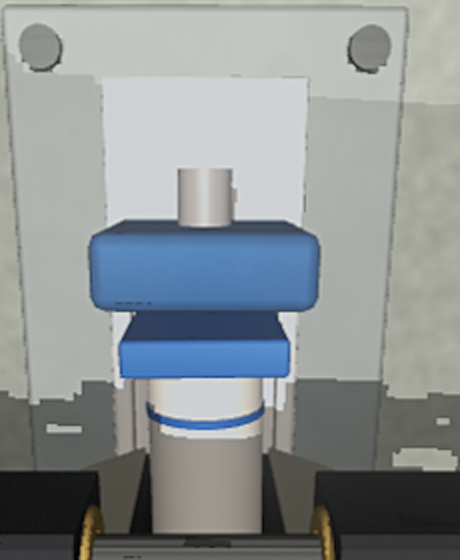

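Aligned: the cartridge (120–289), stop (90–319) and rails (115–294) are all centred at about 204.5 in the crop. I lower the last 15 mm slowly.

```bash
python3 -m handwheel '[[[0,0,0.008],[0,0,0]],[[0,0,0.016],[0,0,0]],[[0,0,0.023],[0,0,0]],[[0,0,0.028],[0,0,0]],[[0,0,0.032],[0,0,0]],[[0,0,0.035],[0,0,0]],[[0,0,0.036],[0,0,0]],[[0,0,0.036],[0,0,0]]]'
```

```text
time_s: 8.93
position: [0.5638, 0.1468, 0.0221]
orientation: [180.0, -0.0, 93.0]
contact_force: [-1.8, 0.2, 6.6]
finger_gap: 0.0252
```

```bash
python3 -m handwheel '[[[0,0,0],[0,0,0]],[[0,0,0],[0,0,0]],[[0,0,0],[0,0,0]],[[0,0,0],[0,0,0]]]' 0.1 && python3 -m handwheel '[[[0,0,-0.03],[0,0,0]],[[0,0,-0.1],[0,0,0]],[[0,0,-0.2],[0,0,0]],[[0,0,-0.3],[0,0,0]],[[0,0,-0.38],[0,0,0]],[[0,0,-0.41],[0,0,0]],[[0,0,-0.41],[0,0,0]],[[0,0,-0.41],[0,0,0]]]'; python3 look.py w5
```

```text
time_s: 9.43
position: [0.5639, 0.1469, 0.0215]
orientation: [180.0, -0.0, 93.0]
contact_force: [0.9, -0.2, -0.2]
finger_gap: 0.0502
time_s: 10.42
position: [0.5631, 0.1467, 0.1843]
orientation: [-179.9, 0.0, 93.1]
contact_force: [0.1, 0.6, -1.7]
finger_gap: 0.0505
[0.5631 0.1467 0.1843] [-1.7989e+02  3.0000e-02  9.3050e+01]
```

View pics/w5c.png

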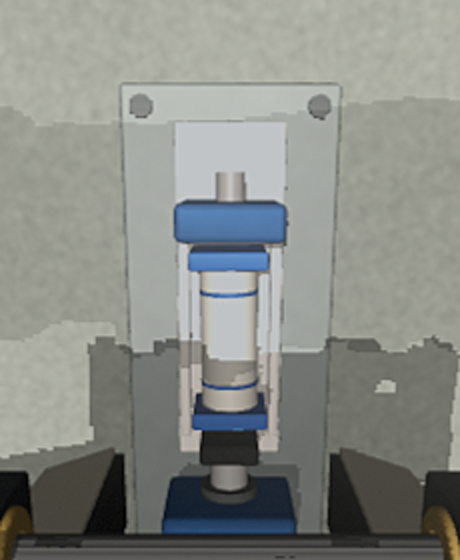

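The cartridge lies flat between the rails, with the ram pad (crop 230,447) just behind it and the stop in front. It is released. Next is the cap.

```bash
python3 -m handwheel '[[[-0.1,0,0],[0,0,0]],[[-0.2,0.003,0],[0,0,0]],[[-0.264,0.0035,0],[0,0,0]],[[-0.264,0.0035,0],[0,0,0]],[[-0.264,0.0035,0],[0,0,0]]]' 0.5
cat > cap.py <<'E'
from h import *
import pickle
s5=pickle.load(open("w5.pkl","rb")); c5=cam("wrist",s5)
for n,r,z in(("stop front",242,.06),("cart outer far top",248,.049),("cart inner far",271,.049),("cart near inner top",408,.049),("near outer top",430,.049)): print(n,plane(c5,(160+115,20+r/2),z)[1].round(4))
s=env.get_state(); a=env.snapshot("wrist"); cv2.imwrite("pics/w6.png",a[:,:,::-1]); pickle.dump(s,open("w6.pkl","wb")); c=cam("wrist",s)
print(s["position"].round(4),s["joints"].round(1))
bl,l=blobs(a,(3,130,60),(20,255,255),200)
for q in bl: print(q,plane(c,q[2],.107).round(4))
cv2.imwrite("pics/w6c.png",cv2.resize(a[60:300,170:400],None,fx=2,fy=2,interpolation=cv2.INTER_CUBIC)[:,:,::-1])
E
python3 cap.py
```

```text
time_s: 11.1
position: [0.5705, 0.0426, 0.1848]
orientation: [-179.9, -0.0, 93.1]
contact_force: [1.0, -0.2, 0.2]
finger_gap: 0.0689
stop front 0.1953
cart outer far top 0.1918
cart inner far 0.1822
cart near inner top 0.1209
near outer top 0.1104
[0.5705 0.0426 0.1848] [-29.7  23.5  27.8 102.4 -12.8  57.3   6.2]
(2327, [422, 184, 97, 59], array([471.6, 214.6])) [0.7123 0.0511 0.107 ]
(1563, [249, 190, 46, 50], array([271.9, 215.4])) [0.5694 0.0428 0.107 ]
(248, [117, 276, 14, 58], array([122.3, 304.9])) [ 0.4573 -0.0362  0.107 ]
(341, [416, 277, 15, 57], array([424.4, 308.5])) [ 0.6919 -0.0265  0.107 ]
(694, [207, 351, 217, 7], array([324.6, 355.3])) [ 0.6185 -0.0739  0.107 ]
```

View pics/w6c.png

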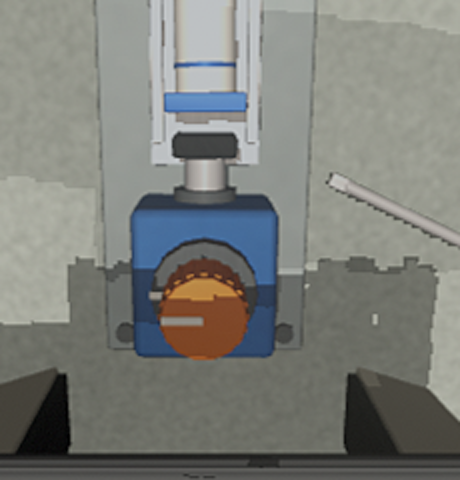

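The cap's top disc is centred at crop (204,319). Its white line points left and is in step with the hub line at (155,296). The axis is at about (0.5697,0.041), which agrees with the triangulated (0.5699,0.0415). I turn the wrist back 100° first, then go down.

```bash
python3 -m handwheel '[[[-0.004,-0.002,0],[0,0,-0.058]],[[-0.004,-0.002,0],[0,0,-0.116]],[[-0.004,-0.002,0],[0,0,-0.174]],[[-0.004,-0.002,0.03],[0,0,-0.232]],[[-0.004,-0.002,0.06],[0,0,-0.29]],[[-0.004,-0.002,0.09],[0,0,-0.348]],[[-0.004,-0.002,0.12],[0,0,-0.406]],[[-0.004,-0.002,0.12],[0,0,-0.464]],[[-0.004,-0.002,0.12],[0,0,-0.522]],[[-0.004,-0.002,0.12],[0,0,-0.556]]]' 0.5
python3 - <<'E'
from h import *
s=env.get_state(); print(s["position"].round(4),s["orientation"].round(2),s["joints"].round(1))
p=np.array([.5697,.041,.080])-s["position"]; Rm=R.from_euler("xyz",s["orientation"],degrees=True).as_matrix(); print((Rm.T@p/.4).round(4))
E
```

```text
time_s: 12.4
position: [0.57, 0.0414, 0.1372]
orientation: [180.0, -0.0, -166.5]
contact_force: [-0.4, -0.2, 0.8]
finger_gap: 0.069
[0.57   0.0414 0.1372] [ 1.7996e+02 -2.0000e-02 -1.6649e+02] [-11.3  25.1   2.5 104.   -1.4  50.9  95.4]
[ 0.0009 -0.001   0.1431]
```

```bash
python3 -m handwheel '[[[0,0,0.05],[0,0,0]],[[0,0,0.1],[0,0,0]],[[0,0,0.13],[0,0,0]],[[0,0,0.143],[0,0,0]],[[0,0,0.143],[0,0,0]],[[0,0,0.143],[0,0,0]]]' && python3 -m handwheel '[[[0,0,0],[0,0,0]],[[0,0,0],[0,0,0]],[[0,0,0],[0,0,0]],[[0,0,0],[0,0,0]],[[0,0,0],[0,0,0]],[[0,0,0],[0,0,0]]]' -1 36
python3 - <<'E'
from h import *
s=env.get_state(); print(s["position"].round(4),s["orientation"].round(2),s["contact_force"].round(2),s["ft_torque"].round(3),s["finger_gap"],s["joints"].round(1))
E
```

```text
time_s: 13.15
position: [0.5706, 0.04, 0.0809]
orientation: [-180.0, 0.1, -166.9]
contact_force: [0.6, 0.2, 0.8]
finger_gap: 0.0688
time_s: 13.9
position: [0.5701, 0.0402, 0.0804]
orientation: [180.0, 0.0, -166.9]
contact_force: [-1.2, 2.2, 2.0]
finger_gap: 0.0312
[0.5701 0.0402 0.0804] [ 179.98    0.   -166.86] [-1.2   2.23  2.02] [ 0.436  0.227 -0.007] 0.03122970153706029 [-11.   29.2   2.3 107.   -1.6  43.9  95.3]
```

```bash
cat > t.py <<'E'
from h import *
s=env.get_state(); y=s["orientation"][2]; print("t",s["time_s"],"turned",round((-166.86-y)%360,2),"Mz",s["ft_torque"].round(3),"F",s["contact_force"].round(1),"p",s["position"].round(4),"gap",round(s["finger_gap"],4),"j7",s["joints"][6].round(1))
E
python3 -m handwheel '[[[0,0,0],[0,0,0.05]],[[0,0,0],[0,0,0.1]],[[0,0,0],[0,0,0.14]]]'>/dev/null; python3 t.py; python3 -m handwheel '[[[0,0,0],[0,0,0.04]],[[0,0,0],[0,0,0.08]],[[0,0,0],[0,0,0.11]]]' >/dev/null; python3 t.py
```

```text
t 14.275 turned 25.45 Mz [0.153 0.289 0.221] F [-0.6  1.3  1.9] p [0.57   0.0399 0.0804] gap 0.0311 j7 74.5
t 14.65 turned 45.19 Mz [0.06  0.331 0.249] F [-2.1  0.3  2.4] p [0.57   0.0398 0.0804] gap 0.0313 j7 58.4
```

```bash
for i in 1 2 3 4; do python3 -m handwheel '[[[0,0,0],[0,0,0.033]]]' >/dev/null; python3 t.py; done
```

```text
t 14.775 turned 51.12 Mz [-0.039  0.417  0.266] F [-1.5  1.9  2. ] p [0.5699 0.0397 0.0804] gap 0.0315 j7 53.6
t 14.9 turned 57.07 Mz [-0.077  0.446  0.288] F [-1.3 -0.   3.6] p [0.5699 0.0396 0.0804] gap 0.0316 j7 48.8
t 15.025 turned 63.0 Mz [-0.091  0.514  0.268] F [-1.8  0.1  2. ] p [0.5698 0.0396 0.0804] gap 0.0315 j7 44.0
t 15.15 turned 68.94 Mz [-0.111  0.52   0.444] F [-1.9 -0.6  2.3] p [0.5698 0.0396 0.0804] gap 0.0314 j7 39.2
```

Torque jumped from 0.27 to 0.44 N m between 63° and 69°, so the cartridge is tight and slip begins at about 66° (13.8 mm of play, as estimated). I turn on about 42° for a slip near 0.78 rad.

```bash
for i in 1 2 3 4; do python3 -m handwheel '[[[0,0,0],[0,0,0.033]]]' >/dev/null; python3 t.py; done; for i in 1 2 3; do python3 -m handwheel '[[[0,0,0],[0,0,0.033]]]' >/dev/null; python3 t.py; done
python3 - <<'E'
from h import *
s=env.snapshot("side");w=env.snapshot("wrist")
cv2.imwrite("pics/s7.png",s[:,:,::-1]);cv2.imwrite("pics/w7.png",w[:,:,::-1])
E
```

```text
t 15.275 turned 74.87 Mz [-0.149  0.595  0.402] F [-2.2 -1.   3.6] p [0.5697 0.0396 0.0804] gap 0.0311 j7 34.5
t 15.4 turned 80.81 Mz [-0.17   0.658  0.359] F [-2.7  0.1  3.9] p [0.5697 0.0396 0.0804] gap 0.0313 j7 29.7
t 15.525 turned 86.76 Mz [-0.17   0.668  0.397] F [-3.1 -1.1  4. ] p [0.5696 0.0395 0.0804] gap 0.0315 j7 25.0
t 15.65 turned 92.69 Mz [-0.171  0.788  0.393] F [-3.3  0.1  3.6] p [0.5695 0.0395 0.0804] gap 0.0313 j7 20.2
t 15.775 turned 98.63 Mz [-0.183  0.777  0.402] F [-3.8 -1.   4. ] p [0.5695 0.0395 0.0804] gap 0.0315 j7 15.5
t 15.9 turned 104.57 Mz [-0.16   0.882  0.414] F [-4.1 -0.8  4.9] p [0.5694 0.0395 0.0804] gap 0.0317 j7 10.8
t 16.025 turned 110.51 Mz [-0.155  0.954  0.401] F [-3.3 -1.1  4.9] p [0.5694 0.0396 0.0804] gap 0.0312 j7 6.1
```

```bash
python3 -m handwheel '[[[0,0,0],[0,0,0]],[[0,0,0],[0,0,0]],[[0,0,0],[0,0,0]],[[0,0,0],[0,0,0]]]' 0.5 && python3 -m handwheel '[[[0,0,-0.04],[0,0,0]],[[0,0,-0.1],[0,0,0]],[[0,0,-0.18],[0,0,0]],[[0,0,-0.24],[0,0,0]],[[0,0,-0.26],[0,0,0]],[[0,0,-0.26],[0,0,0]],[[0,0,-0.26],[0,0,0]]]'
python3 - <<'E'
from h import *
s=env.get_state();w=env.snapshot("wrist");print(s["orientation"])
cv2.imwrite("pics/w8.png",w[:,:,::-1]); cv2.imwrite("pics/w8c.png",cv2.resize(w[20:300,160:390],None,fx=2,fy=2,interpolation=cv2.INTER_CUBIC)[:,:,::-1])
E
```

```text
time_s: 16.62
position: [0.5702, 0.0398, 0.0803]
orientation: [180.0, -0.0, 82.8]
contact_force: [-0.2, 0.4, 0.3]
finger_gap: 0.0662
time_s: 17.5
position: [0.5696, 0.0399, 0.1835]
orientation: [-179.9, 0.0, 82.8]
contact_force: [-0.8, 0.3, 0.4]
finger_gap: 0.0686
[-1.79924547e+02  2.22498477e-02  8.27885279e+01]
```

View pics/w8c.png

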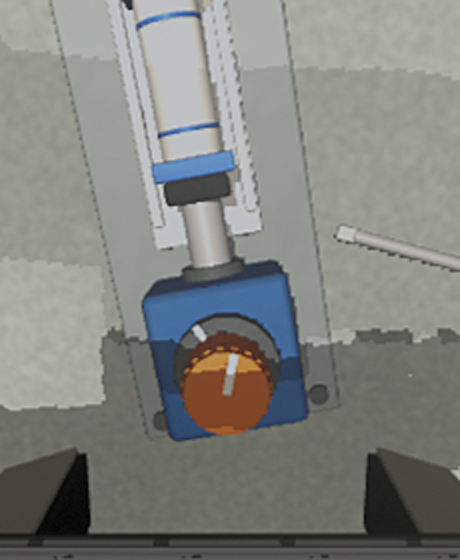

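The picture shows the ram advanced against the cartridge. The cap line is at crop (230,390)→(234,355) and the hub line at (199,333), so they are now apart. I measure the angle between them.

Run:
```python
from h import *
import pickle
s=env.get_state(); c=cam("wrist",s); A=np.array([.5697,.0405])
U=lambda x,y:(160+x/2,20+y/2)
ang=lambda v:np.degrees(np.arctan2(v[1],v[0]))
a=plane(c,U(228.5,394),.107)[:2];b=plane(c,U(234,355),.107)[:2]
ctr=plane(c,U(228.5,392),.107)[:2]; print("cap centre",ctr.round(4))
h=[plane(c,U(*p),.074)[:2] for p in((194.5,326),(204,341))]
print("cap line",ang(b-a)," hub line dir",ang(h[0]-h[1]),"hub from axis",[ang(h_-A) for h_ in h],"r",[np.linalg.norm(x-A).round(4) for x in h])
s0=pickle.load(open("w6.pkl","rb"));c0=cam("wrist",s0);V=lambda x,y:(170+x/2,60+y/2)
a=plane(c0,V(203,321),.107)[:2];b=plane(c0,V(161,321.5),.107)[:2];h=plane(c0,V(155,296),.074)[:2]
print("start cap line",ang(b-a),"hub",ang(h-A),np.linalg.norm(h-A))
```

```text
cap centre [0.5703 0.04  ]
cap line 75.19158839533456  hub line dir 114.10857345973412 hub from axis [np.float64(120.57785482205148), np.float64(123.91220562397497)] r [np.float64(0.0209), np.float64(0.0138)]
start cap line -176.17051369118485 hub -171.92349196429598 0.020072601228367664
```

```bash
python3 -m handwheel '[[[0.05,0,-0.05],[0,0,0]],[[0.15,0,-0.08],[0,0,0]],[[0.25,0,-0.08],[0,0,0]],[[0.25,0,-0.08],[0,0,0]],[[0.25,0,-0.08],[0,0,0]],[[0.25,0,-0.08],[0,0,0]]]'
python3 - <<'E'
from h import *
s=env.get_state();w=env.snapshot("wrist");a=env.snapshot("scene")
m=np.hstack([cv2.resize(w[20:300,160:360],(400,560),interpolation=3),cv2.resize(a[160:300,90:190+0],(400,560),interpolation=3)])
m[:,400:]=0; m[:340,400:]=cv2.resize(a[150:320,80:480-120][:, :200*0+280],(400,340),interpolation=3)
cv2.imwrite("pics/final.png",m[:,:,::-1])
E
```

```text
time_s: 18.3
position: [0.5826, 0.1375, 0.2161]
orientation: [-180.0, 0.0, 82.7]
contact_force: [-0.1, -0.4, 0.1]
finger_gap: 0.0691
```

View pics/final.png

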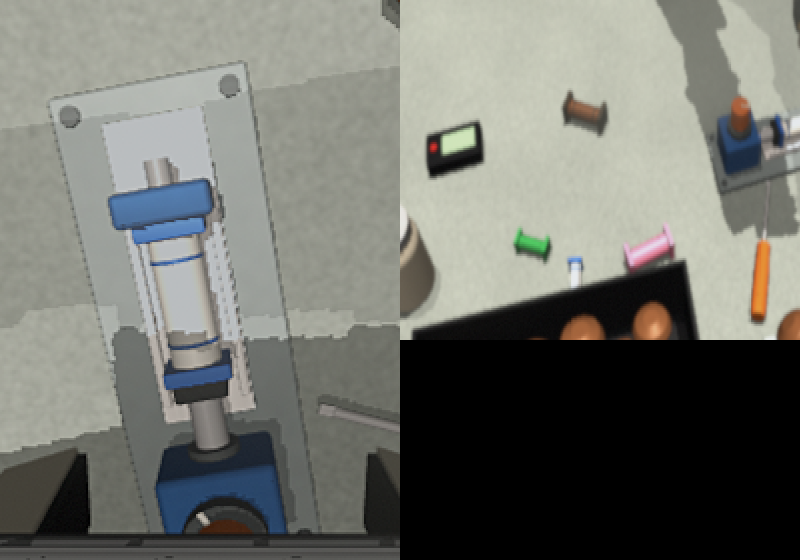

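The cartridge sits between the ram pad (203,385) and the stop (160,205), inside the rails. Dirty cartridge, look-alikes, driver and meter are where they were. I hand it in.

```bash
python3 -c "
from cell import env
print(env.sign_off())"
```

```text
the job is handed in; nothing more can be done
None
```

The clean cartridge is clamped between the ram and the end stop, and the job is handed in at about 18 s of the 72 s allowed. I laid it in the channel, let go, and turned the orange cap clockwise about 110° with a 36 N grip. Then I let go and moved the arm clear.

- **Tightening:** turning torque was about 0.25 N m while the ram moved. It jumped to about 0.40 N m at roughly 66° and stayed there, which is the clutch slipping.
- **Clutch slip:** the last 44° gives about 0.78 rad from torque and turn. The white lines, measured after release, gave 39 to 47° (0.68 to 0.82 rad). That is two clicks, within the 0.5 to 1.1 rad allowed.
- **Placing:** the touch-down force read 6.6 N. The last wrist view shows the cartridge inside the rails, with the ram pad against one end and the stop against the other.
- **Other things:** the last scene view shows the dirty cartridge, small look-alikes, screwdriver and meter where they were. I did not re-check the mushroom, bottle and bowl, but the arm did not go near them with anything low.
- **Disagreements:** early estimates of the ram's position differed by 5 to 10 mm, so I centred the cartridge with margin at both ends. Hub-line readings spread by about ±5°. No check failed.

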